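# Seat the round plug-ins of the test chassis

### The job

Four plug-ins, two round and two square, stand proud of the test chassis on the bench. Press both round ones straight down until they are fully home, flanges down on the chassis, and leave the two square ones parked up just as they are. The spare round can standing on the bench is not part of the job.

Things in the scene. Friction and masses are not known exactly. Their poses are not given: they have to be found in the camera images.
- round_a_top (a point): Centre of the flat top of one round plug-in to press home: aluminium can 46 mm across, 39 mm high, on a 56 mm flange 6 mm thick. Slides only straight down in its socket; stays where left. Starts 10 to 14 mm proud (point 105 to 109 mm above the bench); fully home, the flange lies on the chassis and the point is 95 mm above the bench. About 7 N moves it, more if fast; then a hard stop.
- round_b_top (a point): The same point of the other round plug-in to press home, same sizes and behaviour. The four plug-ins stand in a 2 x 2 square, 90 mm apart, each in any socket of the grey test chassis (260 x 240 x 50 mm, fixed to the bench; its place and yaw vary). Start and home heights as for the first: 105 to 109 mm, 95 mm.
- square_a_top (a point): Centre of the flat top of a square plug-in to leave alone: aluminium, 46 mm square, 39 mm high, on a 56 mm square flange 6 mm thick. Parked 10 to 14 mm proud on purpose; it moves down as easily as the round ones. z axis up.
- square_b_top (a point): The same point of the other square plug-in to leave alone, same sizes.

How it is judged:
At the end, for the whole second after the job is handed in: Both round plug-ins are fully home to within 2.5 mm (top centre less than 97.5 mm above the bench), and both square plug-ins are within 4 mm of where they started (height (world z) of each of round_a_top, round_b_top below 0.0975 m and distance of each of square_a_top, square_b_top from where it was at the start of the episode below 0.004 m); the robot touches nothing.
It fails at once if A square plug-in is pushed more than 4 mm from where it was parked (distance of any of square_a_top, square_b_top from where it was at the start of the episode above 0.004 m).
It also fails if it takes over 35 s, if anything falls off the work surface, if the arm or the gripper's body presses on something with over 40 N, if the wrist force passes 120 N, or if a joint passes its speed limit or range.

### The arm

A 7-joint arm with a two-finger parallel gripper is mounted at the origin on the work surface. World frame = base frame: x ahead of the robot, y to its left, z up, the work surface at z = 0. Lengths are in m, angles in rad, forces in N, time in s.
With the tool pointing down it reaches from about 0.425 to 0.925 m from the base axis. Payload 6.8 kg.
Tool frame: the origin (TCP) lies on the centre line of the jaws, within the pads' length; the fingertips stand 8 mm ahead of it and the grasp point (between the pads) lies 11 mm behind it; z points along the fingers, y is the direction in which the jaws open and shut (so a half turn about z gives the same grasp; the last joint's range is limited). The gripper opens to 85 mm and grips with 20 to 120 N. Pads are 22 mm wide; open, the fingers measure 114 mm over their backs; the gripper's body (76 mm by 85 mm) begins 54 mm behind the grasp point. The pads swing forward as they close: fully open they stand 13 mm farther back than shut.
Start: joints at [-1.426, 0.477, 0.022, 1.555, -0.011, 1.109, -0.083], TCP at [0.169, 0.654, 0.239] pointing down, gripper open.
Joint ranges: [-2.96, 2.96], [-0.34, 2.1], [-1.41, 1.46], [0.24, 2.44], [-1.37, 4.51], [0.17, 1.92], [-2.96, 2.96]. Speed limits (rad/s): [2.39, 2.39, 3.14, 3.14, 3.14, 3.14, 3.14].

### API

Orientations are given as a unit quaternion [w, x, y, z].
In Python, from cell import * gives the robot as it stands.
- The arm moves only by the tool arm_command, never from a script. Its arguments are lists of equal length, an entry for each row: "linear": the shift along the tool's x, y, z in mm, a list of three; "rotation": the turn, a rotation vector about the tool's x, y, z in rad, a list of three; "grip": the opening, from 0 (shut) to 1 (fully open). A call has exactly 10 rows; each row shifts and turns the pose as measured when the row begins, along the tool's axes as they then stand; what a row does not reach is not made up. A row lasts 1/10 s, in which the tool goes at most 50 mm and 8.59 degrees, less where a joint would pass 70% of its speed; a pose out of reach is approached as far as the arm can. A call is refused whole if a number of a shift passes 50 or a number of a turn 0.15, either way. A call with a gripper value outside its range is refused whole. The fingers move at their own pace and stop on an object; "force" is the grip in N (left out, the last holds). Time passes only in rows, so rows that do not move let the fingers close, or fill a call up. It gives the time, the measured TCP pose, the force and the opening at its end, in the units of the state.
- observe(): the state, without advancing time (a new reading comes with each control period).
- grab_frame(name): name is "side" or "top"; returns a dict with "frame" (400x640x3 uint8, red, green, blue), "fx", "fy", "cx", "cy" (pixels), "eye" and "attitude" of the camera in the world. Camera axes: x right, y down, z forward; pixel columns grow to the right and rows downward; lengths in m; the calibration is good to about 2 mm. A picture is of the moment at which its call begins. There is no depth.
- job_done(): hands the job in, once; it reports no verdict.
The state is a dict: "time_s": time; "joint_pos": joint angles; "joint_velocities": joint speeds; "effort": joint torques, N m; "tcp_pos": TCP position; "eef_rot": TCP orientation; "ft_force": force on the tool from outside, world axes, zero at the start; "torque": the same for the moment, N m; "opening": opening from 0.0 (shut) to 1.0 (fully open).
Only numpy, scipy, OpenCV 4.12 (cv2) and the standard library are available. Lean on these libraries where they do the work, as an engineer would, in place of code of your own. Each camera call takes 0.05 s, during which the arm holds its last target. There are 200 camera calls.

## Working session

There is one attempt and no reset: what is moved stays moved. The work goes in short steps, Python scripts to look and compute and a tool call to move; the robot and the scene stay as the last step left them, time stands still between calls to the robot, and variables do not carry over. Pictures are saved under pics/ and viewed, about 8 in all and at most 12, crops included, and the job is handed in when it is done.

Besides the shell and the picture viewer there is one more tool, called after "Call:" as a command line: name --argument value ..., lists and objects as JSON in quotes. arm_command: Moves the arm, as the interface text tells. Its arguments: {"type":"object","properties":{"linear":{"type":"array"},"rotation":{"type":"array"},"grip":{"type":"array"},"force":{"type":"number"}},"required":["linear","rotation","grip"]}

```bash
mkdir -p pics; python3 - <<'E'
from cell import *
import cv2
for n in("top","side"):
    f=grab_frame(n); cv2.imwrite(f"pics/{n}1.png",f["frame"][:,:,::-1])
    print({k:v for k,v in f.items() if k!="frame"})
s=observe(); print(s)
E
```

```text
{'fx': 369.3693977196985, 'fy': 369.3693977196985, 'cx': 312.956826958572, 'cy': 205.1499323874757, 'eye': array([0.52235419, 0.04464182, 0.80218519]), 'attitude': array([ 0.01951121, -0.70529546,  0.70783503, -0.03387026])}
{'fx': 411.72380860886847, 'fy': 411.72380860886847, 'cx': 325.657436221003, 'cy': 196.6926033594489, 'eye': array([ 0.20650885, -0.40319712,  0.47293608]), 'attitude': array([-0.48794561,  0.8060176 , -0.29380021,  0.16101595])}
{'time_s': 0.1, 'joint_pos': array([-1.42609724,  0.47772011,  0.02237303,  1.55632879, -0.01151125,
        1.10930649, -0.08307872]), 'joint_velocities': array([-0.00052872, -0.00166934, -0.00212738, -0.00295062,  0.00148891,
       -0.00088906, -0.00095915]), 'effort': array([ 3.86523083e-03, -5.97758353e+01,  1.61321584e+00, -2.81954241e+01,
        1.27581359e-02,  5.03261734e-03,  1.19579909e-05]), 'tcp_pos': array([0.16872384, 0.65304483, 0.23843177]), 'eef_rot': array([-4.19605383e-05,  1.26058458e-01,  9.92022478e-01, -8.16015250e-04]), 'ft_force': array([0.29998499, 1.03453482, 0.20384351]), 'torque': array([-0.01080574,  0.01645086,  0.01082444]), 'opening': 1.0020388242657252}
```

View pics/top1.png

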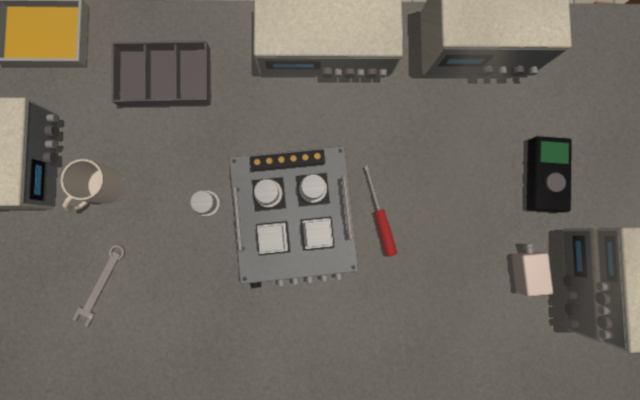

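View pics/side1.png

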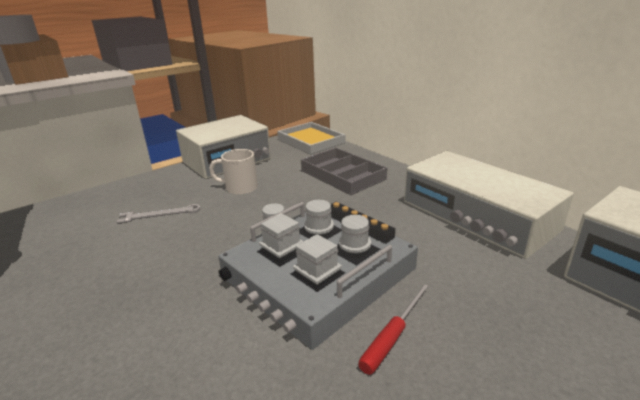

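The top view shows the rounds at about (267,192) and (313,188), and the squares at (272,238) and (318,233). The spare can is at (203,202). The side view agrees: the rounds are the far pair, next to the connector strip.

```bash
cat > h.py <<'E'
from cell import *
import cv2, numpy as np
from scipy.spatial.transform import Rotation as R
def rot(q): return R.from_quat([q[1],q[2],q[3],q[0]])
def ray(f,u,v,z):
    d=rot(f["attitude"]).apply([(u-f["cx"])/f["fx"],(v-f["cy"])/f["fy"],1]); return f["eye"]+d*(z-f["eye"][2])/d[2]
def pix(f,p):
    c=rot(f["attitude"]).inv().apply(np.array(p)-f["eye"]); return c[0]/c[2]*f["fx"]+f["cx"],c[1]/c[2]*f["fy"]+f["cy"]
E
python3 - <<'E'
from h import *
f=grab_frame("top"); im=f["frame"]; g=im.min(2)
for u,v in [(267,192),(313,188),(272,238),(318,233)]: print(g[v,u-20:u+21:2])
m=(g>175).astype(np.uint8)
cs,_=cv2.findContours(m,cv2.RETR_EXTERNAL,cv2.CHAIN_APPROX_NONE)
big=cv2.resize(im[:,:,::-1][140:290,190:360],None,fx=4,fy=4,interpolation=cv2.INTER_CUBIC)
for c in cs:
    (x,y),r=cv2.minEnclosingCircle(c); a=cv2.contourArea(c)
    if 190<x<360 and 150<y<280 and a>150:
        print(round(x,1),round(y,1),round(r,1),a, a/(3.14*r*r), ray(f,x,y,.107).round(4))
        cv2.drawContours(big,[(c-[190,140])*4+2],-1,(0,0,255),1)
cv2.imwrite("pics/c1.png",big)
E
```

```text
[112 112 111  67 155 160 162 164 165 166 167 168 169 171 173 150 145 147
  61 108 118]
[118  96  52  78 109 169 171 172 173 173 175 175 175 176 176 176 160  84
 115 118 119]
[112 111  69 131 167 168 168 170 170 170 172 171 172 172 173 147 151 133
  66 120 122]
[120  78  51  91 144 174 175 174 174 175 176 176 177 178 177 178 168  77
 121 124 123]
319.1 230.9 12.7 178.5 0.3537749516261925 [0.5263 0.019  0.107 ]
```

View pics/c1.png

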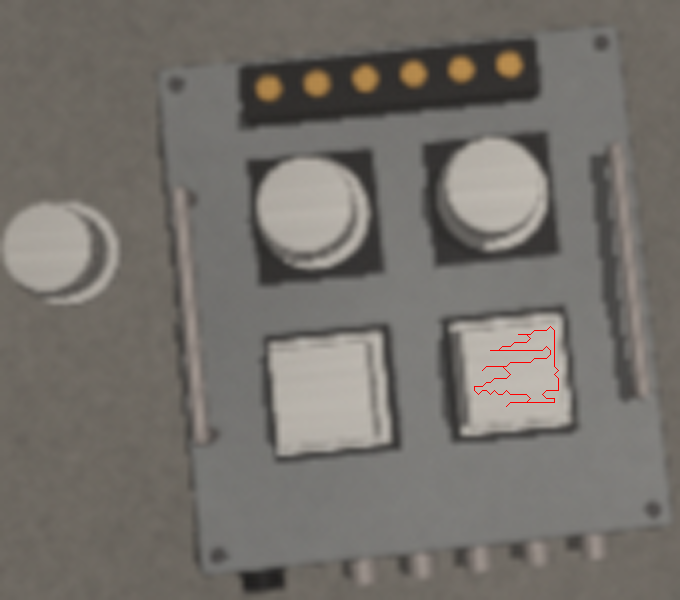

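The crop shows both round tops clearly. Their centres are at crop (306,206) and (492,187), which is image (266.1,191.1) and (312.6,186.4).

```bash
python3 - <<'E'
from h import *
f=grab_frame("top"); s=observe(); T=rot(s["eef_rot"])
for n,u,v in [("A",266.1,191.1),("B",312.6,186.4),("sq",271,238),("sqB",318,233.5)]:
    p=ray(f,u,v,.107); d=p-s["tcp_pos"]; print(n,p.round(4),"tool mm",(T.inv().apply(d)*1000).round(1),np.hypot(*p[:2]))
print(T.as_matrix().round(3))
E
```

```text
A [0.6018 0.1188 0.107 ] tool mm [-552.9 -409.   132.2] 0.6134010709793428
B [0.6106 0.0309 0.107 ] tool mm [-583.4 -491.9  132.3] 0.6113494057906574
sq [0.5135 0.1092 0.107 ] tool mm [-469.9 -440.4  132.2] 0.5249950859662222
sqB [0.5215 0.0212 0.107 ] tool mm [-499.6 -523.6  132.3] 0.5219550165637282
[[-0.968  0.25  -0.   ]
 [ 0.25   0.968 -0.001]
 [-0.    -0.001 -1.   ]]
```

Call:
arm_command --linear '[[-36,-27,0],[-36,-27,0],[-36,-27,0],[-36,-27,0],[-36,-27,0],[-36,-27,0],[-36,-27,0],[-36,-27,0],[-36,-27,0],[-36,-27,0]]' --rotation '[[0,0,0],[0,0,0],[0,0,0],[0,0,0],[0,0,0],[0,0,0],[0,0,0],[0,0,0],[0,0,0],[0,0,0]]' --grip '[0,0,0,0,0,0,0,0,0,0]' --force 40

```text
time_s: 1.2
tcp_pos: [0.4538, 0.2959, 0.2358]
eef_rot: [-0.002, 0.118, 0.993, 0.0]
ft_force: [1.4, 0.7, 0.8]
opening: -0.001
```

Call:
arm_command --linear '[[-31,-23,0],[-31,-23,0],[-31,-23,0],[-31,-23,0],[-31,-23,0],[-31,-22,0],[0,0,20],[0,0,20],[0,0,20],[0,0,10]]' --rotation '[[0,0,0],[0,0,0],[0,0,0],[0,0,0],[0,0,0],[0,0,0],[0,0,0],[0,0,0],[0,0,0],[0,0,0]]' --grip '[0,0,0,0,0,0,0,0,0,0]'

```text
time_s: 2.2
tcp_pos: [0.6126, 0.0998, 0.1648]
eef_rot: [0.001, 0.125, 0.992, -0.001]
ft_force: [-0.4, 0.1, -0.5]
opening: 0.001
```

```bash
python3 - <<'E'
from h import *
s=observe(); T=rot(s["eef_rot"])
print(s["time_s"],s["tcp_pos"],T.as_matrix().round(3),s["ft_force"])
for p in [(.6018,.1188,.107),(.6106,.0309,.107)]: print((T.inv().apply(p-s["tcp_pos"])*1000).round(1))
f=grab_frame("side"); print(pix(f,s["tcp_pos"]+T.apply([0,0,.008])))
for z in(.095,.107): print(pix(f,(.6018,.1188,z)),pix(f,(.6106,.0309,z)))
cv2.imwrite("pics/s2.png",cv2.resize(f["frame"][:,:,::-1][150:300,200:420],None,fx=3.5,fy=3.5,interpolation=cv2.INTER_CUBIC))
E
```

```text
2.2 [0.61263396 0.09984679 0.16478592] [[-0.969  0.249  0.003]
 [ 0.249  0.969 -0.001]
 [-0.003 -0.001 -1.   ]] [-0.35830807  0.10325723 -0.51569356]
[15.4 15.7 57.7]
[-15.  -67.2  57.9]
(np.float64(329.24561390065367), np.float64(181.4624209902574))
(np.float64(318.88091667967547), np.float64(210.1086143170059)) (np.float64(354.98852383530607), np.float64(227.71293864282868))
(np.float64(318.6508232607782), np.float64(204.40386874027348)) (np.float64(355.0345886378145), np.float64(221.69131916994434))
```

View pics/s2.png

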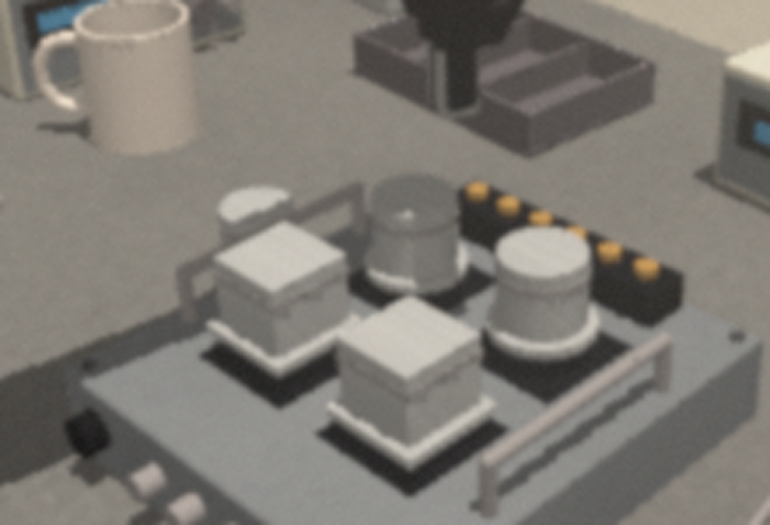

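The side view confirms both positions and tops near 107 mm. The shut fingertips are above A but about 22 mm off, and the plug-in in shadow at crop (415,190) is round_a.

Call:
arm_command --linear '[[15,15,0],[0,0,0],[0,0,15],[0,0,10],[0,0,6],[0,0,3],[0,0,3],[0,0,3],[0,0,0],[0,0,0]]' --rotation '[[0,0,0],[0,0,0],[0,0,0],[0,0,0],[0,0,0],[0,0,0],[0,0,0],[0,0,0],[0,0,0],[0,0,0]]' --grip '[0,0,0,0,0,0,0,0,0,0]'

```text
time_s: 3.25
tcp_pos: [0.6027, 0.1164, 0.1214]
eef_rot: [0.002, 0.126, 0.992, -0.001]
ft_force: [-0.4, -1.2, 0.1]
opening: 0.002
```

Call:
arm_command --linear '[[0,2,3],[0,0,3],[0,0,3],[0,0,3],[0,0,3],[0,0,3],[0,0,2],[0,0,2],[0,0,2],[0,0,2]]' --rotation '[[0,0,0],[0,0,0],[0,0,0],[0,0,0],[0,0,0],[0,0,0],[0,0,0],[0,0,0],[0,0,0],[0,0,0]]' --grip '[0,0,0,0,0,0,0,0,0,0]'

```text
time_s: 4.25
tcp_pos: [0.6042, 0.1187, 0.103]
eef_rot: [0.002, 0.127, 0.992, 0.001]
ft_force: [-6.7, -1.6, 18.8]
opening: 0.002
```

Call:
arm_command --linear '[[0,0,3],[0,0,4],[0,0,4],[0,0,4],[0,0,0],[0,0,-15],[0,0,-25],[0,0,-15],[0,0,0],[0,0,0]]' --rotation '[[0,0,0],[0,0,0],[0,0,0],[0,0,0],[0,0,0],[0,0,0],[0,0,0],[0,0,0],[0,0,0],[0,0,0]]' --grip '[0,0,0,0,0,0,0,0,0,0]'

```text
time_s: 5.25
tcp_pos: [0.6046, 0.1183, 0.1631]
eef_rot: [0.002, 0.128, 0.992, 0.004]
ft_force: [-0.3, -0.4, -0.2]
opening: 0.001
```

```bash
python3 - <<'E'
from h import *
s=observe(); T=rot(s["eef_rot"])
print(s["time_s"],s["tcp_pos"],s["ft_force"])
print((T.inv().apply(np.array((.6106,.0309,.107))-s["tcp_pos"])*1000).round(1))
E
```

```text
5.25 [0.60463857 0.11833705 0.16310485] [-0.34525998 -0.4058782  -0.24454297]
[-27.7 -83.6  55.5]
```

Call:
arm_command --linear '[[-8,-22,0],[-8,-22,0],[-6,-19,0],[-4,-14,0],[0,0,0],[0,0,0],[0,0,12],[0,0,10],[0,0,5],[0,0,0]]' --rotation '[[0,0,0],[0,0,0],[0,0,0],[0,0,0],[0,0,0],[0,0,0],[0,0,0],[0,0,0],[0,0,0],[0,0,0]]' --grip '[0,0,0,0,0,0,0,0,0,0]'

```text
time_s: 6.25
tcp_pos: [0.6074, 0.041, 0.1271]
eef_rot: [-0.002, 0.124, 0.992, 0.004]
ft_force: [-1.2, 0.1, -0.5]
opening: -0.002
```

```bash
python3 - <<'E'
from h import *
s=observe(); T=rot(s["eef_rot"])
print(s["time_s"],s["tcp_pos"],s["ft_force"])
print((T.inv().apply(np.array((.6106,.0309,.107))-s["tcp_pos"])*1000).round(1))
f=grab_frame("side")
cv2.imwrite("pics/s3.png",cv2.resize(f["frame"][:,:,::-1][150:300,200:420],None,fx=3.5,fy=3.5,interpolation=cv2.INTER_CUBIC))
E
```

```text
6.25 [0.60738448 0.04101107 0.12705439] [-1.1501703   0.12821793 -0.45440215]
[-5.7 -9.2 20. ]
```

View pics/s3.png

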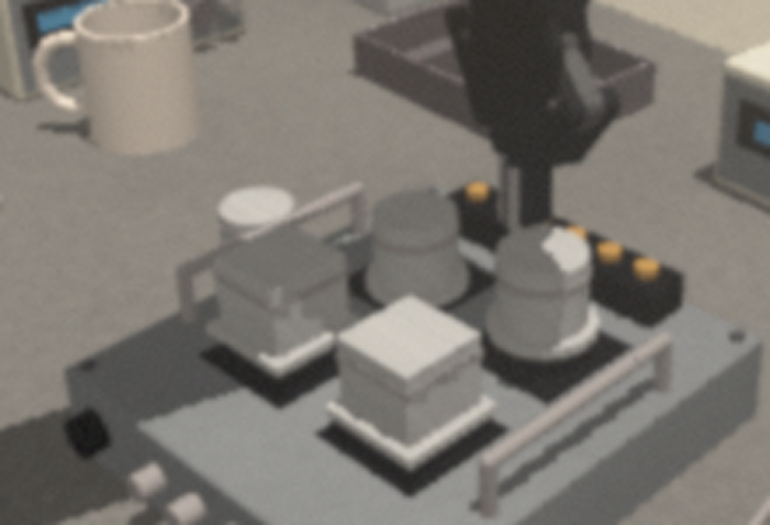

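Round A is now lower: its top is at crop (415,208), image v≈209.5, close to the predicted 210.1 for home. The fingertip stands just above B at crop (525,220), about 11 mm short of centre.

Call:
arm_command --linear '[[-5,-8,0],[-1,-2,2],[0,0,3],[0,0,3],[0,0,3],[0,0,3],[0,0,3],[0,0,3],[0,0,3],[0,0,3]]' --rotation '[[0,0,0],[0,0,0],[0,0,0],[0,0,0],[0,0,0],[0,0,0],[0,0,0],[0,0,0],[0,0,0],[0,0,0]]' --grip '[0,0,0,0,0,0,0,0,0,0]'

```text
time_s: 7.3
tcp_pos: [0.6124, 0.0287, 0.1038]
eef_rot: [-0.001, 0.124, 0.992, 0.005]
ft_force: [-2.8, 0.5, 6.8]
opening: 0.005
```

Call:
arm_command --linear '[[0,0,3],[0,0,3],[0,0,4],[0,0,4],[0,0,4],[0,0,4],[0,0,4],[0,0,4],[0,0,4],[0,0,4]]' --rotation '[[0,0,0],[0,0,0],[0,0,0],[0,0,0],[0,0,0],[0,0,0],[0,0,0],[0,0,0],[0,0,0],[0,0,0]]' --grip '[0,0,0,0,0,0,0,0,0,0]'

```text
time_s: 8.3
tcp_pos: [0.6128, 0.0285, 0.1028]
eef_rot: [-0.001, 0.126, 0.992, 0.012]
ft_force: [-14.2, -0.6, 34.2]
opening: 0.0
```

Tip at 94.8 mm with 34 N: B is on its hard stop. Next I lift and clear the view.

Call:
arm_command --linear '[[0,0,-10],[0,0,-25],[0,0,-30],[0,0,-30],[20,20,-15],[35,30,0],[35,30,0],[35,30,0],[20,20,0],[0,0,0]]' --rotation '[[0,0,0],[0,0,0],[0,0,0],[0,0,0],[0,0,0],[0,0,0],[0,0,0],[0,0,0],[0,0,0],[0,0,0]]' --grip '[0,0,0,0,0,0,0,0,0,0]'

```text
time_s: 9.3
tcp_pos: [0.5022, 0.1933, 0.2231]
eef_rot: [0.002, 0.127, 0.992, 0.013]
ft_force: [-0.3, 0.1, -1.5]
opening: -0.004
```

```bash
python3 - <<'E'
from h import *
s=observe()
print(s["time_s"],s["tcp_pos"],s["ft_force"])
f=grab_frame("side")
cv2.imwrite("pics/s4.png",cv2.resize(f["frame"][:,:,::-1][150:300,200:420],None,fx=3.5,fy=3.5,interpolation=cv2.INTER_CUBIC))
E
```

```text
9.3 [0.50222518 0.19331145 0.22306535] [-0.31090366  0.12212666 -1.47407975]
```

View pics/s4.png

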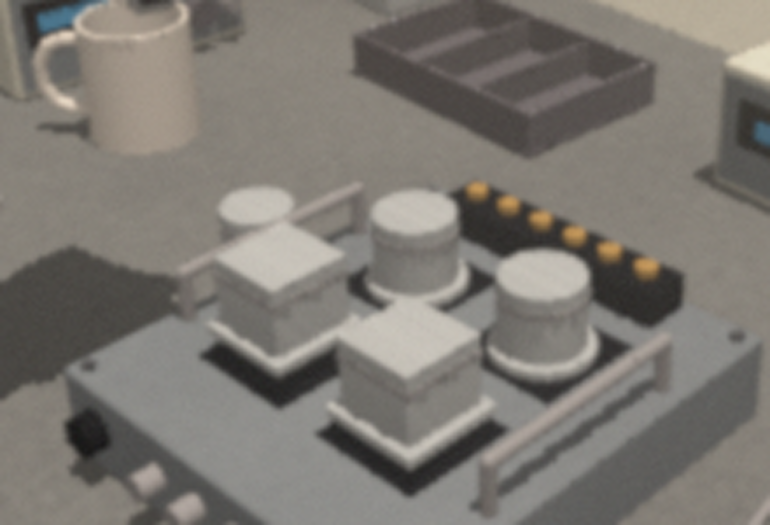

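Both rounds have dropped and the squares look unchanged. I'll check the shifts numerically against the first side picture, with template matches.

```bash
python3 - <<'E'
from h import *
f=grab_frame("side"); k=4
up=lambda i:cv2.resize(cv2.cvtColor(i,cv2.COLOR_BGR2GRAY),None,fx=k,fy=k,interpolation=cv2.INTER_CUBIC)
a=up(cv2.imread("pics/side1.png")); b=up(f["frame"][:,:,::-1].copy())
for n,(x,y,z),w,t0,t1 in [("A",(.6018,.1188,.107),17,-9,6),("B",(.6106,.0309,.107),17,-9,6),("sqA",(.5135,.1092,.107),20,-12,10),("sqB",(.5215,.0212,.107),20,-12,10)]:
    u,v=pix(f,(x,y,z)); h=pix(f,(x,y,.095))[1]-v
    x0,x1,y0,y1=[int(k*q) for q in(u-w,u+w,v+t0,v+t1)]
    m=cv2.matchTemplate(b[y0-16:y1+48,x0-12:x1+12],a[y0:y1,x0:x1],cv2.TM_CCOEFF_NORMED)
    _,s,_,l=cv2.minMaxLoc(m); print(n,"score",round(s,3),"du",(l[0]-12)/k,"dv",(l[1]-16)/k,"=> mm down",round((l[1]-16)/k/h*12,1))
E
```

```text
A score 0.933 du 0.0 dv 4.75 => mm down 10.0
B score 0.849 du 0.0 dv 6.5 => mm down 13.0
sqA score 0.999 du 0.0 dv 0.0 => mm down 0.0
sqB score 0.833 du 0.25 dv 0.5 => mm down 0.9
```

```bash
python3 -c "
from cell import *
print(job_done())"
```

```text
the job is handed in; nothing more can be done
None
```

I pressed both round plug-ins home with the shut fingertips, lifted the arm clear, and handed the job in at about 9.4 s.

- **Rounds:** the fingertips stopped at about 95 mm above the bench on both. The force there was 19 N on A, which I then pressed a little further without a reading, and 34 N on B. In the side picture, A dropped about 10 mm and B about 13 mm, which fits both being home.
- **Squares:** the picture check shows the first square unmoved. The second read 0.9 mm down, but with a weak match (0.83). It looks unchanged in the pictures, and the arm stayed well above both squares, so I take that as noise. I did not measure it again.
- **Less certain:** the two checks on A differ slightly. Its first picture suggested a start height near 107 mm, while a 10 mm drop to home means about 105 mm. This is within the camera's roughly 2 mm calibration, so I relied on the fingertip height.
- **Robot:** at the end it was clear of everything, with only about 1.5 N on the wrist.

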